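# Set up the scraper sharpening jig and hold its stone slide at the mark

### The arm

A 6-joint arm with a two-finger parallel gripper is mounted at the origin on the work surface. World frame = base frame: x ahead of the robot, y to its left, z up, the work surface at z = 0. Lengths are in m, angles in rad, forces in N, time in s.
With the tool pointing down it reaches from about 0.275 to 0.85 m from the base axis. Payload 19 kg.
Tool frame: the origin (TCP) lies where the fingers leave the gripper's body, on its centre line; the fingertips stand 73 mm ahead of it and the grasp point (between the pads) lies 54 mm ahead of it; z points along the fingers, y is the direction in which the jaws open and shut (so a half turn about z gives the same grasp; the last joint's range is limited). The gripper opens to 85 mm and grips with 20 to 120 N. Pads are 22 mm wide; open, the fingers measure 114 mm over their backs; the gripper's body (76 mm by 85 mm) begins 54 mm behind the grasp point. The pads swing forward as they close: fully open they stand 13 mm farther back than shut.
Start: joints at [1.197, 0.15, 1.437, -0, 1.554, -0.134], TCP at [0.137, 0.559, 0.304] pointing down, gripper open.
Joint ranges: [-2.8, 2.8], [-0.68, 2.1], [0.12, 2.68], [-1.39, 4.53], [0.16, 2.79], [-2.81, 2.81]. Speed limits (rad/s): [1.89, 1.89, 2.22, 3.01, 3.01, 3.01].

### API

Orientations are given as a rotation vector (axis times angle).
In Python, from cell import status, cams, workorder gives the robot as it stands.
- The arm moves only by the tool carry_out, never from a script. Its argument "series" is a list of rows, each a list of 6 numbers: the shift along the world's x, y, z as a fraction of full scale, then the turn, a rotation vector about the world's x, y, z as a fraction of full scale. In form: [[dx, dy, dz, ax, ay, az], ...]. A call has exactly 8 rows; each row shifts and turns the pose as measured when the row begins; what a row does not reach is not made up. Full scale, the value 1, is 2 cm for a shift and 0.15 rad for a turn. A row lasts 1/10 s, in which the tool goes at most 50 mm and 8.59 degrees, less where a joint would pass 70% of its speed; a pose out of reach is approached as far as the arm can. A call with a number of a shift or a turn outside -1 to 1 is refused whole. A call with a gripper value outside its range is refused whole. "gripper" is the opening, from 0 (shut) to 1 (fully open), set as the call begins (left out, the last holds). The fingers move at their own pace and stop on an object; "newtons" is the grip in N (left out, the last holds). Time passes only in rows, so rows that do not move let the fingers close, or fill a call up. It gives the time, the measured TCP pose, the force and the opening at its end, in the units of the state.
- status.get_state(): the state, without advancing time (a new reading comes with each control period).
- cams.grab_frame(name): name is "side" or "top" or "wrist"; returns (picture, depth): 384x512x3 uint8, red, green, blue; 384x512 float32, m along the optical axis (not along the pixel's ray), 0 where there is no reading.
- cams.camera_info(name): a dict with "intrinsics" (3x3 intrinsics, pixels), "xyz" and "rotation" of the camera in the world. Camera axes: x right, y down, z forward; pixel columns grow to the right and rows downward; lengths in m; the calibration is good to about 2 mm. A picture is of the moment at which its call begins: read the wrist's pose just before it. camera_info takes no time and is no camera call; for the wrist camera it gives the pose at the moment of the call.
- workorder.job_done(): hands the job in, once; it reports no verdict.
The state is a dict: "time_s": time; "qpos": joint angles; "qvel": joint speeds; "tau": joint torques, N m; "position": TCP position; "ee_rot": TCP orientation; "force": force on the tool from outside, world axes, zero at the start; "moment": the same for the moment, N m; "grip_width": opening from 0.0 (shut) to 1.0 (fully open).
Only numpy, scipy, OpenCV 4.12 (cv2) and the standard library are available. Lean on these libraries where they do the work, as an engineer would, in place of code of your own. Each camera call takes 0.05 s, during which the arm holds its last target. There are 200 camera calls.

### The job

Set up the sharpening jig: take the wood-handled scraper out of its wooden rest, slide its blade down into the slot of the jig's blue bridge until the handle sits fully home on the bridge, and let go of it. Then pull the jig's spring-return stone slide out by its upright red handle until the yellow pointer is at the red mark, and keep it there: it springs back if released, so the program finishes while still holding the handle with the fingers and the pointer at the mark. Leave the other things on the table as they are.

Things in the scene. Friction and masses are not known exactly. Their poses are not given: they have to be found in the camera images.
- scraper: Loose scraper, about 0.2 kg: upright steel blade 3 mm thick (its x), 70 mm wide (its y), with a dark wooden handle along its top edge, 24 mm thick (x), 100 mm long (y), 45 mm tall (54 to 99 mm above the blade's edge). Origin: centre of the blade's lower edge; z up. Same either way round.
- scraper_shoulder (a point): Centre of the flat underside of the scraper handle, 54 mm above the blade's edge; this underside carries the scraper in the rest and on the jig's bridge.
- scraper_grip (a point): Middle of the scraper handle at a good height to grip from above: 27 mm above the handle's underside, 18 mm below its top. Grip across the 24 mm thickness (scraper x).
- rest: Fixed light-wood block, 60 (x) x 130 (y) x 62 mm tall, where the scraper starts: its blade hangs in a groove 10 mm wide and 80 mm long (along y), its handle sits on the top. Lift the scraper straight up 60 mm to clear it. Origin: centre of the underside. On either side of the table, turned.
- jig: Fixed jig: grey base plate 340 (x) x 120 (y) x 12 mm. Blue bridge, 46 (x) x 120 mm (y), top 100 mm above the table, centred at x = +70 mm; two aluminium rails, 16 mm wide, tops at 24 mm, along the front part at y = +-48 mm. Origin: centre of the underside; the slide pulls out towards -x; z up. On either side of the table, turned.
- jig_slot (a point): Centre of the slot's mouth in the bridge top, 100 mm above the table; axes as the jig's. The slot is 76 mm long (jig y) and 6.5 mm wide (jig x), widening to 13 mm over its top 6 mm; open below, so the blade goes in all the way until the handle's underside sits on the bridge top, with the blade's edge 4 mm above the stone.
- slide: Spring-return stone slide of the jig (steel tongue, stone under the bridge, upright red handle, yellow pointer), axes as the jig's; its origin is the jig's origin when fully in, where it starts. It moves straight along the jig's -x, at most 85 mm; the spring pulls back with about 4.5 N at the start, plus 0.9 N per 10 mm.
- slide_handle (a point): Point to grip on the red handle, 20 mm below its top, 85 mm above the table. The handle is an upright block 22 mm thick (jig x), 40 mm wide (jig y), from 30 to 105 mm above the table, 125 mm in front of the slot when the slide is in. Grip it from above across either of these widths.
- slide_pointer (a point): Outer end of the slide's yellow pointer, a 6 mm wide tab that points to the jig's +y over the rail, 30 mm in front of the handle's centre, 29 mm above the table; it moves with the slide.
- mark: The red mark: a block 12 mm long (jig x), 18 mm wide (jig y), 4 mm high, fixed on top of the jig's +y rail. Origin: centre of its underside, axes as the jig's. It sits 35 to 60 mm further out (jig -x) than the pointer at the start. The pointer is at the mark when its centre line is within the mark's 12 mm length.
- tape: Bystander, loose, to be left alone: yellow tape measure, 60 x 32 x 55 mm. Origin: its underside.
- screwdriver: Bystander, loose, to be left alone: red-handled screwdriver, 190 mm long, lying flat. Origin: its underside.
- spanner: Bystander, loose, to be left alone: steel spanner lying flat. Origin: its underside.
- glue: Bystander, loose, to be left alone: glue bottle, 60 mm across, 150 mm tall. Origin: its underside.
- screw_jar: Bystander, loose, to be left alone: glass jar, 70 mm across, 80 mm tall. Origin: its underside.
- offcut: Bystander, loose, to be left alone: flat wooden offcut, 160 x 70 x 28 mm. Origin: its underside.
There are look-alikes about, which are no part of the job. Leave any green or orange look-alike of the scraper alone.

How it is judged:
On the way, in this order (a step that is already met when the one before it is completed fails the run):
1. the scraper sits fully home in the jig's slot, upright, and is let go, with the slide not yet at the mark (x of scraper_shoulder in the frame of jig_slot between -0.004 and 0.004 m and y of scraper_shoulder in the frame of jig_slot between -0.006 and 0.006 m and z of scraper_shoulder in the frame of jig_slot below 0.004 m and angle between the y axis of scraper and the y axis of jig, either way round below 0.08 rad and angle between scraper's own z axis and vertical below 0.08 rad and contact force between the fingers and scraper below 0.2 N and x of slide_pointer in the frame of mark above 0.015 m), for 0.2 s.
2. the fingers hold the slide with its pointer at the red mark (x of slide_pointer in the frame of mark between -0.006 and 0.006 m and contact force between the fingers and slide above 4 N), for 0.3 s.
At the end, for the whole second after the job is handed in: Scraper let go and at rest, fully home in the slot: handle within 4 mm of the bridge top, 4 mm (jig x) and 6 mm (jig y) of centre, 0.08 rad of upright and of the slot. Fingers still hold the slide (over 4 N), still, its pointer within 6 mm of the mark's centre along jig x (all of step 2 and x of scraper_shoulder in the frame of jig_slot between -0.004 and 0.004 m and y of scraper_shoulder in the frame of jig_slot between -0.006 and 0.006 m and z of scraper_shoulder in the frame of jig_slot below 0.004 m and angle between the y axis of scraper and the y axis of jig, either way round below 0.08 rad and angle between scraper's own z axis and vertical below 0.08 rad and contact force between the fingers and scraper below 0.2 N and linear speed of slide below 0.01 m/s and linear speed of scraper below 0.02 m/s); the arm keeps its last pose, push and grip.
It fails at once if a bystander on the table is moved more than 25 mm (distance of any of tape, screwdriver, spanner, glue, screw_jar, offcut from where it was at the start of the episode above 0.025 m).
It also fails if it takes over 64 s, if anything falls off the work surface, if the arm or the gripper's body presses on something with over 40 N, if the wrist force passes 120 N, or if a joint passes its speed limit or range.

## Working session

There is one attempt and no reset: what is moved stays moved. The work goes in short steps, Python scripts to look and compute and a tool call to move; the robot and the scene stay as the last step left them, time stands still between calls to the robot, and variables do not carry over. Pictures are saved under pics/ and viewed, about 8 in all and at most 12, crops included, and the job is handed in when it is done.

Besides the shell and the picture viewer there is one more tool, called after "Call:" as a command line: name --pt "numbers of a row" for each row, then --argument value for the rest. carry_out: Moves the arm, as the interface text tells. Shift numbers are shares of 2 cm and turn numbers shares of 0.15 rad, none past 1 either way. Its arguments: {"type":"object","properties":{"series":{"type":"array"},"gripper":{"type":"number"},"newtons":{"type":"number"}},"required":["series"]}

```bash
ls; mkdir -p pics
cat > h.py <<'E'
import numpy as np,cv2
from cell import status,cams,workorder
def grab(n):
    i=cams.camera_info(n); p,d=cams.grab_frame(n); return p,d,i
def cloud(d,i):
    K=np.array(i["intrinsics"]);R=np.array(i["rotation"])
    if R.shape!=(3,3): R=cv2.Rodrigues(R.astype(float))[0]
    v,u=np.mgrid[:d.shape[0],:d.shape[1]]
    c=np.stack([(u-K[0,2])/K[0,0]*d,(v-K[1,2])/K[1,1]*d,d],-1)
    return c@R.T+np.array(i["xyz"])
def save(n,p): cv2.imwrite("pics/"+n,p[:,:,::-1])
E
python3 - <<'E'
from h import *
for n in("top","side"):
    p,d,i=grab(n); np.savez(n+"0.npz",p=p,P=cloud(d,i),d=d); save(n+"0.png",p)
    print(n,i)
print(status.get_state())
a=cv2.imread("pics/top0.png")
E
```

```text
pics
top {'intrinsics': array([[375.89951745,   0.        , 255.44539658],
       [  0.        , 375.89951745, 190.04075544],
       [  0.        ,   0.        ,   1.        ]]), 'xyz': array([ 0.46732184, -0.01468861,  1.21105176]), 'rotation': array([-2.2157417 ,  2.17079919, -0.05425831])}
side {'intrinsics': array([[358.88414434,   0.        , 250.82150475],
       [  0.        , 358.88414434, 190.20917966],
       [  0.        ,   0.        ,   1.        ]]), 'xyz': array([0.30330074, 0.65412043, 0.90832338]), 'rotation': array([-0.48973129,  2.81560568, -1.02581687])}
{'time_s': 0.1, 'qpos': array([ 1.19701813e+00,  1.50934808e-01,  1.43794920e+00,  2.01524883e-06,
        1.55378904e+00, -1.34025989e-01]), 'qvel': array([ 0.00026713, -0.00141425, -0.00269407, -0.00051698,  0.00167992,
        0.00028302]), 'tau': array([ 3.57800593e-03, -7.14372897e+01, -5.71792102e+01, -2.86771592e-04,
        7.15249364e-03, -8.52609537e-05]), 'position': array([0.13652317, 0.5584158 , 0.30334531]), 'ee_rot': array([-3.75667876e-01, -3.11877509e+00,  1.64172590e-03]), 'force': array([-0.56704144, -0.07535012, -0.76494465]), 'moment': array([-0.01792015,  0.01126452,  0.01513439]), 'grip_width': 0.9996824719274054}
```

View pics/top0.png

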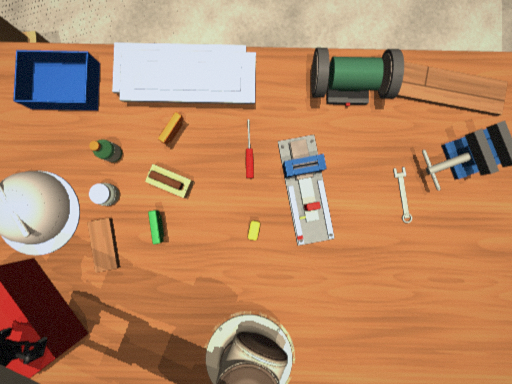

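View pics/side0.png

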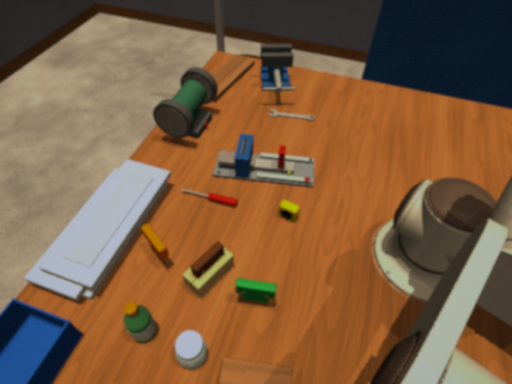

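The top view shows three scraper-like things: brown-handled in the light-wood rest at (169,181), orange at (171,127) and green at (155,226). The brown one fits because it has a wooden handle and sits in the rest. The jig is at (306,190), with the red handle at (312,206) and the red mark near (299,239). I'll confirm in one enlarged crop and measure.

```bash
cat > m.py <<'E'
from h import *
z=np.load("top0.npz");p,P=z["p"],z["P"]
a=cv2.resize(p[155:210,135:205],None,fx=5.6,fy=5.6,interpolation=cv2.INTER_CUBIC)
b=cv2.resize(p[130:250,270:340],None,fx=4.5,fy=4.5,interpolation=cv2.INTER_CUBIC)
c=np.zeros((max(a.shape[0],b.shape[0]),a.shape[1]+b.shape[1],3),np.uint8);c[:a.shape[0],:a.shape[1]]=a;c[:b.shape[0],a.shape[1]:]=b
save("crop1.png",c)
hsv=cv2.cvtColor(p,cv2.COLOR_RGB2HSV)
def rect(name,m,box):
    k=np.zeros_like(m);x0,x1,y0,y1=box;k[y0:y1,x0:x1]=m[y0:y1,x0:x1]
    q=P[k>0]; 
    r=cv2.minAreaRect(q[:,:2].astype(np.float32)); e=cv2.boxPoints(r); s=e[1]-e[0],e[2]-e[1]
    l=max(s,key=np.linalg.norm)
    print(name,len(q),"c",np.round(r[0],4),"size",np.round(r[1],4),"long ang",round(float(np.arctan2(l[1],l[0])),4),"z",np.round(np.percentile(q[:,2],[5,50,95]),4))
Z=P[:,:,2]
u=lambda m:m.astype(np.uint8)
H,S,V=cv2.split(hsv)
rect("rest",u((Z>.035)),(135,205,155,210))
rect("scr",u((Z>.085)),(135,205,155,210))
rect("bridge",u((Z>.088)),(270,340,140,185))
rect("jig",u((Z>.006)),(270,340,125,250))
rect("handle",u((Z>.085)),(290,340,190,225))
red=u(((H<8)|(H>172))&(S>150)&(V>80))
rect("handle red",red,(290,340,190,225))
rect("mark red",red,(285,310,225,250))
yel=u((H>20)&(H<35)&(S>110)&(V>100))
rect("pointer",yel,(290,340,190,240))
E
python3 m.py
```

```text
rest 860 c [0.5098 0.1571] size [0.3508 0.06  ] long ang 1.1947 z [0.0573 0.0628 0.1087]
scr 290 c [0.5107 0.1474] size [0.3345 0.0266] long ang 1.2296 z [0.1018 0.1063 0.1103]
bridge 594 c [ 0.5695 -0.1018] size [0.0815 0.2559] long ang -1.0147 z [0.094  0.0988 0.1027]
jig 4075 c [ 0.5315 -0.1412] size [0.2498 0.3632] long ang -0.024 z [0.0081 0.0231 0.101 ]
handle 107 c [ 0.4704 -0.1092] size [0.0222 0.1879] long ang -1.4206 z [0.0982 0.1035 0.1072]
handle red 88 c [ 0.4822 -0.1811] size [0.019 0.038] long ang -1.35 z [0.0996 0.1036 0.1064]
mark red 14 c [ 0.385  -0.1519] size [0.0065 0.0154] long ang -1.5473 z [0.0235 0.0265 0.0292]
pointer 7 c [ 0.447  -0.1578] size [0.003  0.0132] long ang -1.2335 z [0.0167 0.0293 0.0313]
```

View pics/crop1.png

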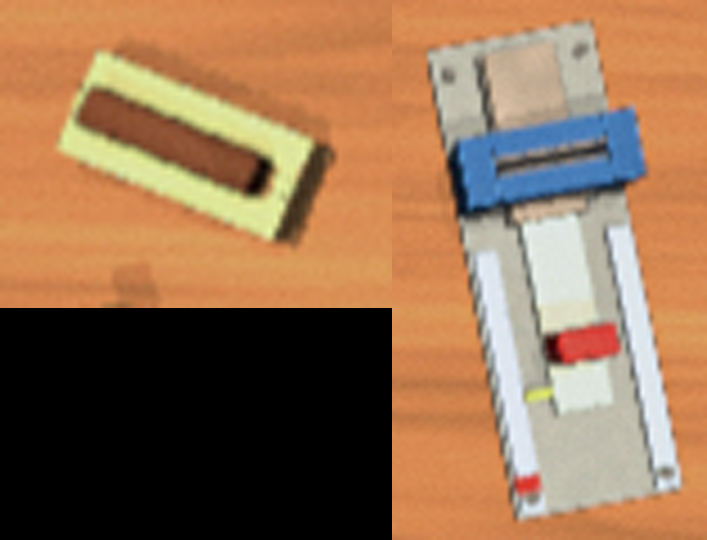

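The crop confirms it: brown wooden handle in the light-wood rest, blue bridge with its slot, red handle, yellow pointer and red mark all visible. Next I'll measure with outliers removed.

```bash
sed -i 's/q=P\[k>0\]; /q=P[k>0]; q=q[(q[:,2]<.13)]/' m.py; sed -i 's/^save("crop1.*$//' m.py
cat >> m.py <<'E'
print("--side");z=np.load("side0.npz");p,P=z["p"],z["P"]
Z=P[:,:,2];H,S,V=cv2.split(cv2.cvtColor(p,cv2.COLOR_RGB2HSV))
red=u(((H<8)|(H>172))&(S>150)&(V>80));blue=u((H>95)&(H<125)&(S>120))
rect("scr",u((Z>.1)),(180,240,235,295))
rect("bridge top",u((Z>.094))&blue,(230,260,130,180))
rect("handle",u((Z>.097))&red,(270,295,140,175))
rect("mark",red&u(Z<.05),(296,325,165,195))
E
python3 m.py
python3 - <<'E'
from h import *
p,d,i=grab("wrist");s=status.get_state();R=cv2.Rodrigues(s["ee_rot"])[0]
Rc=cv2.Rodrigues(np.array(i["rotation"]))[0] if np.array(i["rotation"]).shape!=(3,3) else i["rotation"]
print(R.round(3),"cam in tool",R.T@(i["xyz"]-s["position"]),(R.T@Rc).round(3),i["intrinsics"])
E
```

```text
rest 848 c [0.5503 0.2595] size [0.1305 0.06  ] long ang 1.1947 z [0.0572 0.0627 0.1082]
scr 278 c [0.5498 0.258 ] size [0.0994 0.0239] long ang 1.1947 z [0.1016 0.1062 0.1096]
bridge 584 c [ 0.6033 -0.1564] size [0.0466 0.1202] long ang -1.3622 z [0.094  0.0988 0.1023]
jig 4049 c [ 0.5308 -0.1679] size [0.1965 0.3632] long ang -0.024 z [0.0081 0.023  0.1008]
handle 103 c [ 0.4812 -0.1823] size [0.0214 0.0399] long ang -1.3564 z [0.098  0.1034 0.1066]
handle red 88 c [ 0.4822 -0.1811] size [0.019 0.038] long ang -1.35 z [0.0996 0.1036 0.1064]
mark red 14 c [ 0.385  -0.1519] size [0.0065 0.0154] long ang -1.5473 z [0.0235 0.0265 0.0292]
pointer 7 c [ 0.447  -0.1578] size [0.003  0.0132] long ang -1.2335 z [0.0167 0.0293 0.0313]
--side
scr 357 c [0.507  0.2785] size [0.1    0.1211] long ang -0.3982 z [0.102  0.1064 0.1091]
bridge top 229 c [ 0.6022 -0.1535] size [0.0407 0.1171] long ang -1.3658 z [0.0967 0.0999 0.1025]
handle 54 c [ 0.4821 -0.1776] size [0.0189 0.0391] long ang -1.4225 z [0.1004 0.1044 0.1073]
mark 8 c [ 0.3829 -0.1508] size [0.0138 0.0069] long ang 1.4893 z [0.0255 0.027  0.0293]
[[-0.971  0.237 -0.   ]
 [ 0.237  0.971 -0.001]
 [ 0.    -0.001 -1.   ]] cam in tool [ 0.07820383 -0.00035684 -0.0698479 ] [[-0.    -0.952 -0.307]
 [ 1.    -0.    -0.   ]
 [ 0.    -0.307  0.952]] [[281.8773132    0.         254.10586756]
 [  0.         281.8773132  192.95555   ]
 [  0.           0.           1.        ]]
```

Call:
carry_out --pt "0.86 -0.63 0 0 0 -0.48" --pt "0.86 -0.63 0 0 0 -0.48" --pt "0.86 -0.63 0 0 0 -0.48" --pt "0.86 -0.63 0 0 0 -0.48" --pt "0.86 -0.63 0 0 0 -0.48" --pt "0.86 -0.63 0 0 0 -0.48" --pt "0.86 -0.63 0 0 0 -0.48" --pt "0.86 -0.63 0 0 0 -0.48" --gripper 1

```text
time_s: 0.95
position: [0.2765, 0.4543, 0.3013]
ee_rot: [-1.27, -2.871, 0.006]
force: [-0.5, 0.2, 0.8]
grip_width: 1.004
```

Call:
carry_out --pt "0.86 -0.63 -0.2 0 0 -0.48" --pt "0.86 -0.63 -0.2 0 0 -0.48" --pt "0.86 -0.63 -0.2 0 0 -0.48" --pt "0.86 -0.63 -0.2 0 0 -0.48" --pt "0.86 -0.63 -0.2 0 0 -0.48" --pt "0.86 -0.63 -0.2 0 0 -0.48" --pt "0.86 -0.63 -0.2 0 0 -0.48" --pt "0.86 -0.63 -0.2 0 0 -0.48"

```text
time_s: 1.75
position: [0.4191, 0.3483, 0.2672]
ee_rot: [-2.061, -2.365, 0.007]
force: [0.8, 0.1, 0.4]
grip_width: 1.0
```

Call:
carry_out --pt "0.83 -0.57 -0.2 0 0 -0.44" --pt "0.83 -0.57 -0.2 0 0 -0.44" --pt "0.83 -0.57 -0.2 0 0 -0.44" --pt "0.83 -0.57 -0.2 0 0 -0.44" --pt "0.83 -0.57 -0.2 0 0 -0.44" --pt "0.83 -0.57 -0.2 0 0 -0.44" --pt "0.83 -0.57 -0.2 0 0 -0.44" --pt "0.83 -0.57 -0.2 0 0 -0.44"

```text
time_s: 2.55
position: [0.5568, 0.2521, 0.232]
ee_rot: [-2.626, -1.713, 0.01]
force: [0.1, -0.3, 0.4]
grip_width: 1.001
```

```bash
cat >> h.py <<'E'
def yaw(s): # yaw of tool y
    R=cv2.Rodrigues(s["ee_rot"])[0]; return float(np.arctan2(R[1,1],R[0,1])),R[:,2]
def rect(name,m,P,zlim=.2):
    n,l,st,c=cv2.connectedComponentsWithStats(m.astype(np.uint8))
    k=1+np.argmax(st[1:,4]); q=P[(l==k)&(P[:,:,2]<zlim)]
    r=cv2.minAreaRect(q[:,:2].astype(np.float32)); e=cv2.boxPoints(r); s=e[1]-e[0],e[2]-e[1]
    v=max(s,key=np.linalg.norm)
    print(name,st[k],"c",np.round(r[0],4),"size",np.round(r[1],4),"ang",round(float(np.arctan2(v[1],v[0])),4),"zmed",np.round(np.median(q[:,2]),4))
E
python3 - <<'E'
from h import *
p,d,i=grab("wrist");P=cloud(d,i);s=status.get_state();save("w1.png",p)
print(s["position"],yaw(s))
Z=P[:,:,2];near=np.hypot(P[:,:,0]-.55,P[:,:,1]-.258)<.09
rect("scr",(Z>.095)&(Z<.115)&near,P); rect("rest",(Z>.05)&(Z<.115)&near,P)
E
```

```text
[0.5586765  0.25037314 0.23095491] (-0.42052886319785276, array([-0.00909275,  0.00108225, -0.99995807]))
scr [ 225  138   38  128 4011] c [0.5508 0.2588] size [0.0996 0.024 ] ang 1.1946 zmed 0.1066
rest [ 207  112   74  154 9735] c [0.5512 0.2596] size [0.1301 0.0601] ang 1.1941 zmed 0.0625
```

View pics/w1.png

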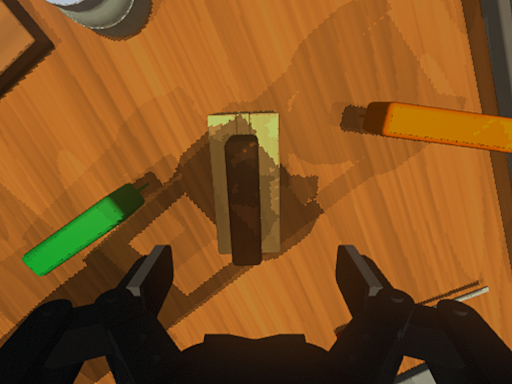

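The wrist view shows the brown handle in the rest at about (243,200), between the fingers. The orange and green look-alikes are off to the sides. I'll align and go down.

Call:
carry_out --pt "-0.4 0.4 0 0 -0.06 0.3" --pt "0 0 -0.6 0 0 0" --pt "0 0 -0.6 0 0 0" --pt "0 0 -0.6 0 0 0" --pt "0 0 -0.6 0 0 0" --pt "0 0 0 0 0 0" --pt "0 0 0 0 0 0" --pt "0 0 0 0 0 0"

```text
time_s: 3.4
position: [0.5489, 0.259, 0.1766]
ee_rot: [-2.592, -1.772, 0.004]
force: [-0.0, 0.1, 0.4]
grip_width: 0.996
```

```bash
python3 -c "
from h import *
s=status.get_state();print(s['position'],yaw(s),s['force'])"
```

```text
[0.54890464 0.25898653 0.17659759] (-0.37168648004762056, array([-3.24068138e-03, -1.56578108e-04, -9.99994737e-01])) [-0.01567152  0.0673249   0.36814126]
```

Call:
carry_out --pt "0.08 -0.02 -0.4 0 -0.02 -0.03" --pt "0 0 -0.4 0 0 0" --pt "0 0 -0.4 0 0 0" --pt "0 0 -0.4 0 0 0" --pt "0 0 -0.05 0 0 0" --pt "0 0 0 0 0 0" --pt "0 0 0 0 0 0" --pt "0 0 0 0 0 0"

```text
time_s: 4.2
position: [0.551, 0.2585, 0.1414]
ee_rot: [2.598, 1.766, 0.002]
force: [-0.3, -1.0, 0.0]
grip_width: 1.0
```

Call:
carry_out --pt "0 0 0 0 0 0" --pt "0 0 0 0 0 0" --pt "0 0 0 0 0 0" --pt "0 0 0 0 0 0" --pt "0 0 0 0 0 0" --pt "0 0 0 0 0 0" --pt "0 0 0 0 0 0" --pt "0 0 0 0 0 0" --gripper 0 --newtons 50

```text
time_s: 5.0
position: [0.5513, 0.2587, 0.1424]
ee_rot: [2.597, 1.766, 0.004]
force: [-0.1, 1.0, 0.4]
grip_width: 0.279
```

Call:
carry_out --pt "0 0 0.4 0 0 0" --pt "0 0 0.8 0 0 0" --pt "0 0 0.9 0 0 0" --pt "0 0 0.9 0 0 0" --pt "0 0 0.9 0 0 0" --pt "0 0 0.9 0 0 0" --pt "0 0 0.9 0 0 0" --pt "0 0 0.9 0 0 0"

```text
time_s: 5.8
position: [0.5492, 0.2579, 0.2785]
ee_rot: [-2.597, -1.766, 0.007]
force: [0.6, 0.9, -2.6]
grip_width: 0.274
```

```bash
python3 -c "
from h import *
s=status.get_state();print(s['position'],yaw(s),s['force'],s['grip_width'])"
```

```text
[0.54916807 0.25785867 0.27851264] (-0.37685121021102885, array([-0.00402022, -0.00163009, -0.99999059])) [ 0.63546104  0.87419537 -2.62820409] 0.27409020565428116
```

Call:
carry_out --pt "0.12 -0.5 0 0 0 0.24" --pt "0.12 -1 0 0 0 0.24" --pt "0.12 -1 0 0 0 0.24" --pt "0.12 -1 0 0 0 0.24" --pt "0.12 -1 0 0 0 0.24" --pt "0.12 -1 0 0 0 0.24" --pt "0.12 -1 0 0 0 0.24" --pt "0.12 -1 0 0 0 0.24"

```text
time_s: 6.6
position: [0.5677, 0.1048, 0.2852]
ee_rot: [2.302, 2.137, 0.001]
force: [0.3, 0.1, -2.9]
grip_width: 0.276
```

Call:
carry_out --pt "0.12 -1 0 0 0 0.24" --pt "0.12 -1 0 0 0 0.24" --pt "0.12 -1 0 0 0 0.24" --pt "0.12 -1 0 0 0 0.24" --pt "0.12 -1 0 0 0 0.24" --pt "0.12 -1 0 0 0 0.24" --pt "0.12 -1 0 0 0 0.24" --pt "0.12 -0.6 0 0 0 0.24"

```text
time_s: 7.4
position: [0.5859, -0.0546, 0.2884]
ee_rot: [1.957, 2.457, -0.0]
force: [-0.1, 0.1, -2.7]
grip_width: 0.274
```

Call:
carry_out --pt "0 0 0 0 0 0" --pt "0 0 0 0 0 0" --pt "0 0 0 0 0 0" --pt "0 0 0 0 0 0" --pt "0 0 0 0 0 0" --pt "0 0 0 0 0 0" --pt "0 0 0 0 0 0" --pt "0 0 0 0 0 0"

```text
time_s: 8.2
position: [0.5854, -0.0534, 0.2893]
ee_rot: [-1.959, -2.456, 0.0]
force: [0.1, -0.1, -2.4]
grip_width: 0.275
```

```bash
cat > look.py <<'E'
from h import *
import sys
p,d,i=grab("wrist");P=cloud(d,i);s=status.get_state();save(sys.argv[1],p)
print(s["position"],yaw(s),s["force"],s["grip_width"])
Z=P[:,:,2];H,S,V=cv2.split(cv2.cvtColor(p,cv2.COLOR_RGB2HSV))
def t(*a):
    try: rect(*a)
    except Exception as e: print(a[0],e)
R=np.hypot(P[:,:,0]-.603,P[:,:,1]+.156)<.08
t("bridge",(H>95)&(H<125)&(S>110)&(Z>.09)&(Z<.108)&R,P)
red=((H<8)|(H>172))&(S>150)
t("handle",red&(Z>.095)&(Z<.112),P)
t("mark",red&(Z>.02)&(Z<.035)&(np.hypot(P[:,:,0]-.385,P[:,:,1]+.152)<.02),P)
yel=(H>20)&(H<35)&(S>110)&(V>90)&(Z<.04)&(Z>.015)&(P[:,:,1]<-.12)
t("pointer",yel,P)
E
python3 look.py w2.png
```

```text
[ 0.58543616 -0.05346172  0.28931844] (0.22402616696347102, array([-8.32554133e-05,  1.67997925e-04, -9.99999982e-01])) [ 0.40286867  0.45206513 -2.6618349 ] 0.27266269406226484
bridge [229 310   1  16  16] c [ 0.5919 -0.2087] size [0.0002 0.0201] ang -1.372 zmed 0.0999
handle [121 260  25  35 600] c [ 0.482  -0.1799] size [0.0216 0.0379] ang -1.3995 zmed 0.1042
mark [ 75 204  13  14 143] c [ 0.3832 -0.1525] size [0.0142 0.0178] ang -1.4108 zmed 0.0276
pointer [126 219   6  15  77] c [ 0.4459 -0.1601] size [0.0242 0.0109] ang 1.3871 zmed 0.0316
```

View pics/w2.png

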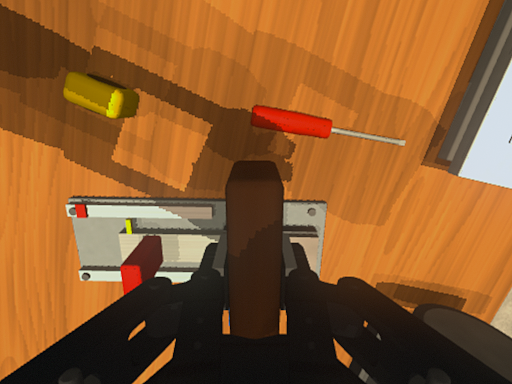

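The wrist view shows the jig below the held scraper, with the mark at (81,211), the pointer at (128,226) and the handle at (135,275). The bridge is hidden behind the tool. I'll move above the slot.

Call:
carry_out --pt "0.17 -0.9 -0.1 0 0 -0.1" --pt "0.17 -0.9 -0.1 0 0 0" --pt "0.17 -0.9 -0.1 0 0 0" --pt "0.17 -0.9 -0.1 0 0 0" --pt "0.17 -0.8 -0.1 0 0 0" --pt "0.08 -0.5 0 0 0 0" --pt "0 0 0 0 0 0" --pt "0 0 0 0 0 0"

```text
time_s: 9.05
position: [0.6051, -0.1612, 0.2777]
ee_rot: [-1.98, -2.437, 0.0]
force: [0.1, -0.6, -2.7]
grip_width: 0.276
```

```bash
python3 -c "
from h import *
s=status.get_state();print(s['position'],yaw(s),s['force'],s['grip_width'])"
```

```text
[ 0.60512823 -0.161224    0.27765331] (0.20634994633730006, array([-1.07806575e-03,  5.89604540e-04, -9.99999245e-01])) [ 0.09077462 -0.5542152  -2.69917629] 0.2760575748844302
```

Call:
carry_out --pt "-0.06 0.3 -0.3 0 0 0.02" --pt "0 0 -0.4 0 0 0" --pt "0 0 -0.4 0 0 0" --pt "0 0 -0.4 0 0 0" --pt "0 0 0 0 0 0" --pt "0 0 0 0 0 0" --pt "0 0 0 0 0 0" --pt "0 0 0 0 0 0"

```text
time_s: 9.85
position: [0.6036, -0.152, 0.245]
ee_rot: [-1.972, -2.443, -0.0]
force: [0.2, 0.4, -2.5]
grip_width: 0.274
```

Run:
```python
from h import *
p,d,i=grab("side");s=status.get_state();print(s['position'],yaw(s),s['force'])
c=p[90:200,190:330];save("s2.png",cv2.resize(c,None,fx=5,fy=5,interpolation=cv2.INTER_CUBIC))
P=cloud(d,i);Z=P[:,:,2];H,S,V=cv2.split(cv2.cvtColor(p,cv2.COLOR_RGB2HSV))
R=np.hypot(P[:,:,0]-.603,P[:,:,1]+.156)<.09
b=(H>95)&(H<125)&(S>110)&(Z>.094)&(Z<.106)&R
rect("bridge",b,P)
rect("handle top",((H<20)|(H>170))&(V<140)&(Z>.165)&(Z<.22)&R,P,.3)
```

```text
[ 0.60358976 -0.15201477  0.2450115 ] (0.21257695207937893, array([-0.0012074 ,  0.00110785, -0.99999866])) [ 0.25886908  0.33339866 -2.29084751]
bridge [236 136  16  26 190] c [ 0.6014 -0.1519] size [0.04   0.1201] ang -1.3688 zmed 0.0997
handle top [231 113  23  30 305] c [ 0.6056 -0.1432] size [0.081  0.0595] ang 1.312 zmed 0.2078
```

View pics/s2.png

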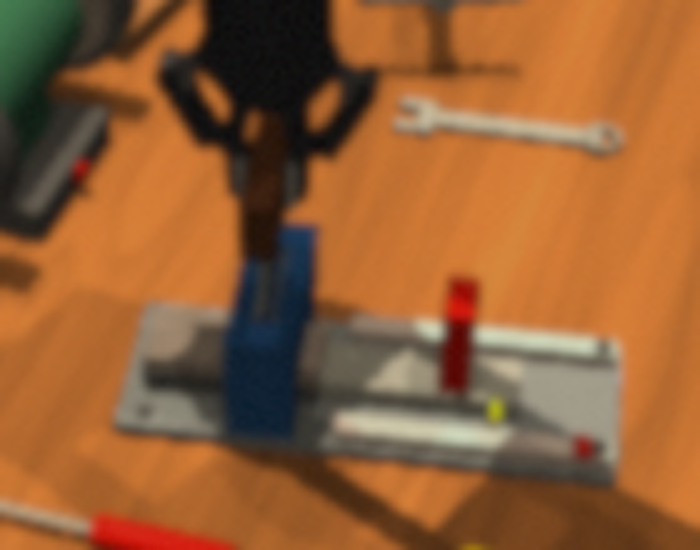

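The side view shows the blade (265,285 in the crop) lined up over the slot of the blue bridge. I'll nudge y and start the insertion.

Call:
carry_out --pt "0 -0.13 -0.2 0 0 -0.02" --pt "0 0 -0.25 0 0 0" --pt "0 0 -0.25 0 0 0" --pt "0 0 -0.25 0 0 0" --pt "0 0 -0.25 0 0 0" --pt "0 0 -0.2 0 0 0" --pt "0 0 0 0 0 0" --pt "0 0 0 0 0 0"

```text
time_s: 10.7
position: [0.6035, -0.155, 0.2142]
ee_rot: [-1.976, -2.44, -0.0]
force: [-0.1, -0.0, -2.7]
grip_width: 0.275
```

```bash
python3 -c "
from h import *
s=status.get_state();print(s['position'],yaw(s),s['force'],s['moment'],s['grip_width'])"
```

```text
[ 0.60347344 -0.15501023  0.21423294] (0.2089729111602453, array([-0.0014564,  0.0012189, -0.9999982])) [-0.07897358 -0.03652199 -2.74264601] [-0.01257147  0.01344532  0.0209027 ] 0.2747736898590162
```

The blade is 20 mm into the slot with no contact force, so I'll continue.

Call:
carry_out --pt "0 0 -0.3 0 0 0" --pt "0 0 -0.3 0 0 0" --pt "0 0 -0.3 0 0 0" --pt "0 0 -0.3 0 0 0" --pt "0 0 -0.25 0 0 0" --pt "0 0 -0.15 0 0 0" --pt "0 0 0 0 0 0" --pt "0 0 0 0 0 0"

```text
time_s: 11.5
position: [0.6037, -0.155, 0.1804]
ee_rot: [-1.977, -2.441, -0.001]
force: [-2.0, 0.5, -1.3]
grip_width: 0.278
```

```bash
python3 -c "
from h import *
s=status.get_state();print(s['position'],yaw(s),s['force'],s['moment'],s['grip_width'])"
```

```text
[ 0.60365426 -0.15502784  0.18041772] (0.2090649834608519, array([-1.28831992e-04,  6.58291934e-04, -9.99999775e-01])) [-2.0373576   0.52158315 -1.34029063] [0.12435651 0.13020144 0.04939271] 0.2777455959547014
```

Call:
carry_out --pt "0 0 -0.05 0 0 0" --pt "0 0 -0.05 0 0 0" --pt "0 0 0 0 0 0" --pt "0 0 0 0 0 0" --pt "0 0 0 0 0 0" --pt "0 0 0 0 0 0" --pt "0 0 0 0 0 0" --pt "0 0 0 0 0 0"

```text
time_s: 12.3
position: [0.6037, -0.1551, 0.1804]
ee_rot: [1.977, 2.44, 0.001]
force: [0.0, 0.8, 0.2]
grip_width: 0.279
```

Call:
carry_out --pt "0 0 0 0 0 0" --pt "0 0 0 0 0 0" --pt "0 0 0 0 0 0" --pt "0 0 0 0 0 0" --pt "0 0 0 0 0 0" --pt "0 0 0 0 0 0" --pt "0 0 0 0 0 0" --pt "0 0 0 0 0 0" --gripper 0.75

```text
time_s: 13.1
position: [0.604, -0.1552, 0.1807]
ee_rot: [1.976, 2.44, 0.002]
force: [0.6, -0.6, -0.3]
grip_width: 0.753
```

Call:
carry_out --pt "0 0 0.4 0 0 0" --pt "0 0 0.7 0 0 0" --pt "0 0 0.9 0 0 0" --pt "0 0 0.9 0 0 0" --pt "0 0 0.9 0 0 0" --pt "0 0 0.6 0 0 0" --pt "0 0 0 0 0 0" --pt "0 0 0 0 0 0"

```text
time_s: 13.9
position: [0.6038, -0.1551, 0.2783]
ee_rot: [1.974, 2.437, 0.003]
force: [0.5, 0.5, -0.5]
grip_width: 0.745
```

Run:
```python
from h import *
s=status.get_state();print(s['position'],yaw(s),s['force'],s['grip_width'])
p,d,i=grab("wrist");P=cloud(d,i)
H,S,V=cv2.split(cv2.cvtColor(p,cv2.COLOR_RGB2HSV));Z=P[:,:,2]
R=np.hypot(P[:,:,0]-.603,P[:,:,1]+.156)<.09
rect("scr top",(Z>.125)&(Z<.155)&R,P)
rect("bridge",(H>95)&(H<125)&(S>110)&(Z>.085)&(Z<.11)&R,P)
p,d,i=grab("side");P=cloud(d,i);Z=P[:,:,2]
save("s3.png",cv2.resize(p[90:200,190:330],None,fx=5,fy=5,interpolation=cv2.INTER_CUBIC))
```

```text
[ 0.60377777 -0.15505422  0.27832454] (0.20921308153207, array([ 0.00537746, -0.00167142, -0.99998414])) [ 0.502458    0.53585892 -0.49975444] 0.7449825576360721
scr top [ 238  140   32  124 3728] c [ 0.6043 -0.1552] size [0.0241 0.0994] ang -1.3618 zmed 0.1446
bridge [228 164  11  86 379] c [ 0.5889 -0.1768] size [0.0082 0.0859] ang -1.3598 zmed 0.0998
```

View pics/s3.png

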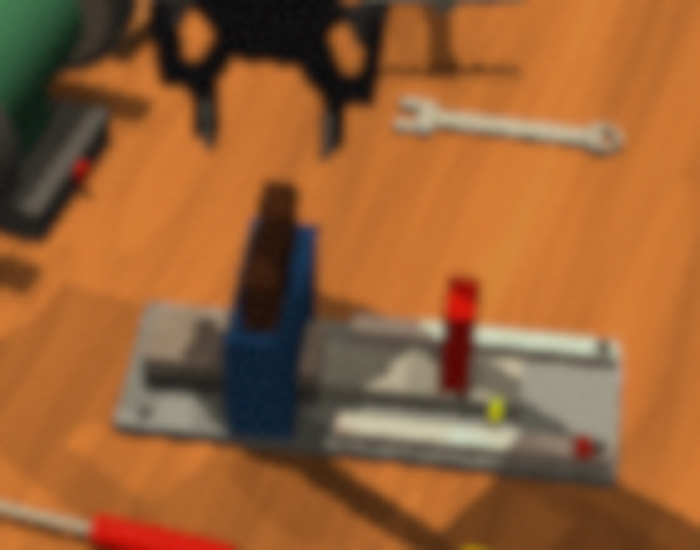

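The side view shows the scraper standing free, with its handle on the blue bridge at (270,255 in the crop). Its top measures 144.6 mm against 145 expected, so it's fully home. Now for the red handle.

Call:
carry_out --pt "-0.9 -0.19 0 0 0 0" --pt "-0.9 -0.19 0 0 0 0" --pt "-0.9 -0.19 0 0 0 0" --pt "-0.9 -0.19 0 0 0 0" --pt "-0.9 -0.19 0 0 0 0" --pt "-0.9 -0.19 0 0 0 0" --pt "-0.6 -0.12 0 0 0 0" --pt "0 0 0 0 0 0"

```text
time_s: 14.8
position: [0.478, -0.18, 0.2701]
ee_rot: [-1.973, -2.437, 0.001]
force: [0.6, 0.1, 1.0]
grip_width: 0.749
```

```bash
sed -i 's/t("handle",red&(Z>.095)&(Z<.112),P)/t("handle",red\&(Z>.095)\&(Z<.112)\&(P[:,:,1]<-.1),P)/' look.py; python3 look.py w3.png
```

```text
[ 0.47862711 -0.17993499  0.27014353] (0.209886104627825, array([-0.00494021,  0.00347849, -0.99998175])) [-8.58304539e-05  1.13612541e-01 -7.28321106e-01] 0.746248962827397
bridge [ 363  131   72  126 2212] c [ 0.6028 -0.157 ] size [0.0452 0.1193] ang -1.374 zmed 0.1
handle [ 246  175   24   44 1019] c [ 0.4808 -0.1815] size [0.0208 0.039 ] ang -1.3601 zmed 0.1045
mark [169 126  13  16 180] c [ 0.383  -0.1527] size [0.0135 0.0164] ang -1.3689 zmed 0.0278
pointer [227 143   7  19 104] c [ 0.446  -0.1595] size [0.0075 0.0206] ang -1.4683 zmed 0.0319
```

View pics/w3.png

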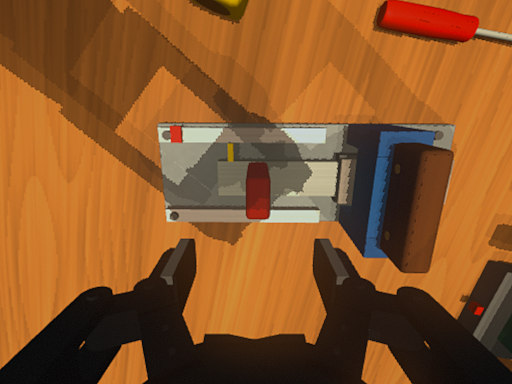

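The wrist view shows the scraper seated at the right, the red handle at (258,195), the pointer at (231,152) and the mark at (176,133). The pointer needs about 59 mm of travel. I'll go down onto the handle.

Call:
carry_out --pt "0.12 -0.05 -0.5 0 -0.03 0" --pt "0 0 -0.9 0 0 0" --pt "0 0 -0.9 0 0 0" --pt "0 0 -0.9 0 0 0" --pt "0 0 -0.9 0 0 0" --pt "0 0 -0.8 0 0 0" --pt "0 0 0 0 0 0" --pt "0 0 0 0 0 0"

```text
time_s: 15.65
position: [0.4853, -0.1797, 0.1628]
ee_rot: [-1.971, -2.441, -0.006]
force: [0.3, 0.4, 0.7]
grip_width: 0.749
```

```bash
python3 -c "
from h import *
s=status.get_state();print(s['position'],yaw(s),s['force'],s['moment'],s['grip_width'])"
```

```text
[ 0.48532531 -0.17966464  0.16276944] (0.21218880749198185, array([-9.18408141e-04,  5.71727663e-03, -9.99983234e-01])) [0.32178343 0.3999867  0.73057464] [0.00360121 0.00493503 0.00884775] 0.7490934717463803
```

Call:
carry_out --pt "-0.2 -0.07 -0.4 -0.03 0 -0.02" --pt "0 0 -0.4 0 0 0" --pt "0 0 -0.35 0 0 0" --pt "0 0 0 0 0 0" --pt "0 0 0 0 0 0" --pt "0 0 0 0 0 0" --pt "0 0 0 0 0 0" --pt "0 0 0 0 0 0"

```text
time_s: 16.45
position: [0.4822, -0.1815, 0.1398]
ee_rot: [1.976, 2.439, 0.001]
force: [0.8, 0.5, 0.8]
grip_width: 0.748
```

Call:
carry_out --pt "0 0 0 0 0 0" --pt "0 0 0 0 0 0" --pt "0 0 0 0 0 0" --pt "0 0 0 0 0 0" --pt "0 0 0 0 0 0" --pt "0 0 0 0 0 0" --pt "0 0 0 0 0 0" --pt "0 0 0 0 0 0" --gripper 0 --newtons 60

```text
time_s: 17.25
position: [0.4809, -0.1819, 0.1405]
ee_rot: [1.978, 2.44, -0.003]
force: [-1.3, -0.1, 0.6]
grip_width: 0.253
```

```bash
python3 -c "
from h import *
s=status.get_state();print(s['position'],yaw(s),s['force'],s['moment'],s['grip_width'])"
```

```text
[ 0.48093449 -0.18192209  0.14047252] (0.20860331224566925, array([-8.49105648e-04, -1.39579992e-03, -9.99998665e-01])) [-1.28518517 -0.06158382  0.62438532] [ 0.01080769  0.09678118 -0.16018771] 0.25260254580636393
```

Call:
carry_out --pt "-0.4 -0.085 0 0 0 0" --pt "-0.42 -0.09 0 0 0 0" --pt "-0.42 -0.09 0 0 0 0" --pt "-0.42 -0.09 0 0 0 0" --pt "-0.42 -0.09 0 0 0 0" --pt "-0.42 -0.09 0 0 0 0" --pt "0 0 0 0 0 0" --pt "0 0 0 0 0 0"

```text
time_s: 18.05
position: [0.4319, -0.1921, 0.1405]
ee_rot: [1.973, 2.436, 0.008]
force: [8.5, 1.5, -4.6]
grip_width: 0.251
```

```bash
cat > pm.py <<'E'
from h import *
import sys
s=status.get_state();print(s['position'],yaw(s),s['force'],s['grip_width'])
ex=np.array([np.cos(.209),np.sin(.209)])
g=np.array([.48093,-.18192]);print("travel",(s['position'][:2]-g)@ex)
for n in("wrist","side","top"):
    p,d,i=grab(n);P=cloud(d,i);H,S,V=cv2.split(cv2.cvtColor(p,cv2.COLOR_RGB2HSV));Z=P[:,:,2]
    red=((H<8)|(H>172))&(S>130)&(Z>.018)&(Z<.036)&(np.hypot(P[:,:,0]-.384,P[:,:,1]+.152)<.025)
    yel=(H>20)&(H<35)&(S>110)&(V>60)&(Z<.042)&(Z>.012)&(np.hypot(P[:,:,0]-.405,P[:,:,1]+.165)<.055)
    if n=="wrist": save(sys.argv[1],p)
    o=[]
    for m in(red,yel):
        q=P[m][:,:2]@ex; o.append(((q.min()+q.max())/2,np.ptp(q),len(q)) if len(q) else (0,0,0))
    print(n,np.round(o,4).tolist(),"pointer-mark",round(o[1][0]-o[0][0],4))
E
python3 pm.py w4.png
```

```text
[ 0.43191268 -0.19206229  0.14049272] (0.20921788906532862, array([ 8.86968287e-03, -3.43485626e-04, -9.99960605e-01])) [ 8.5102068   1.51811672 -4.55614922] 0.2505191331937389
travel -0.05005498446548665
wrist [[0.3423, 0.0145, 528.0], [0.3516, 0.0102, 304.0]] pointer-mark 0.0093
side [[0.345, 0.0131, 20.0], [0.3562, 0.0068, 12.0]] pointer-mark 0.0112
top [[0, 0, 0], [0, 0, 0]] pointer-mark 0
```

Call:
carry_out --pt "-0.16 -0.034 0 0 0.03 0" --pt "-0.16 -0.034 0 0 0.03 0" --pt "-0.16 -0.034 0 0 0 0" --pt "0 0 0 0 0 0" --pt "0 0 0 0 0 0" --pt "0 0 0 0 0 0" --pt "0 0 0 0 0 0" --pt "0 0 0 0 0 0"

```text
time_s: 19.0
position: [0.4253, -0.1934, 0.1405]
ee_rot: [1.972, 2.436, 0.01]
force: [8.6, 1.4, -3.1]
grip_width: 0.252
```

```bash
python3 pm.py w5.png
```

```text
[ 0.42530727 -0.19344555  0.14049334] (0.2098474603262907, array([ 9.88365417e-03,  8.43940429e-05, -9.99951152e-01])) [ 8.6402484   1.43773738 -3.09947169] 0.25201249936358755
travel -0.056803663101433186
wrist [[0.3428, 0.0133, 531.0], [0.3452, 0.0095, 303.0]] pointer-mark 0.0024
side [[0.3437, 0.0102, 17.0], [0.3484, 0.004, 7.0]] pointer-mark 0.0047
top [[0, 0, 0], [0, 0, 0]] pointer-mark 0
```

View pics/w5.png

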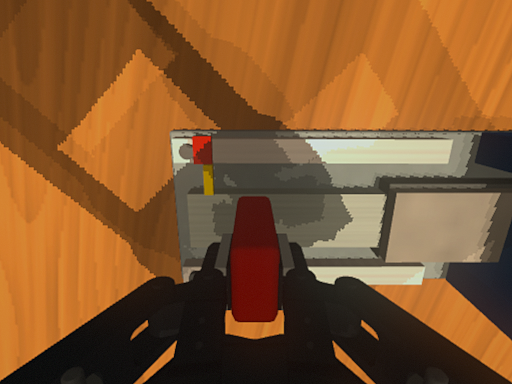

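The wrist view shows the pointer at columns 203–214 (row 180) and the mark at columns 193–212. The pointer is still about 3 mm short of the mark's centre.

Call:
carry_out --pt "-0.11 -0.023 0 0 0 0" --pt "-0.09 -0.02 0 0 0 0" --pt "0 0 0 0 0 0" --pt "0 0 0 0 0 0" --pt "0 0 0 0 0 0" --pt "0 0 0 0 0 0" --pt "0 0 0 0 0 0" --pt "0 0 0 0 0 0"

```text
time_s: 19.95
position: [0.4233, -0.1938, 0.1405]
ee_rot: [1.967, 2.434, 0.016]
force: [8.7, 1.2, -2.1]
grip_width: 0.25
```

```bash
python3 pm.py w6.png
python3 - <<'E'
import cv2,numpy as np
p=cv2.imread("pics/w6.png")
H,S,V=cv2.split(cv2.cvtColor(p,cv2.COLOR_BGR2HSV))
b=(slice(125,200),slice(170,240))
for n,m in(("mark",((H<8)|(H>172))&(S>130)),("ptr",(H>20)&(H<35)&(S>110)&(V>60))):
    mm=m[b].copy(); mm[65:]=0
    k,l,st,c=cv2.connectedComponentsWithStats(mm.astype(np.uint8)); j=1+np.argmax(st[1:,4]);print(n,st[j],c[j])
E
```

```text
[ 0.4232763  -0.19378586  0.14051389] (0.21106593379840136, array([ 1.56863324e-02,  5.86918345e-05, -9.99876960e-01])) [ 8.71573835  1.21204323 -2.0598898 ] 0.24966771263841211
travel -0.05886103660017962
wrist [[0.3427, 0.0134, 527.0], [0.3435, 0.0096, 295.0]] pointer-mark 0.0007
side [[0.3436, 0.0102, 14.0], [0.3462, 0.008, 8.0]] pointer-mark 0.0026
top [[0, 0, 0], [0, 0, 0]] pointer-mark 0
mark [ 24  11  21  28 530] [34.06037736 24.30566038]
ptr [ 32  40  11  25 252] [37.41666667 51.92460317]
```

Call:
carry_out --pt "-0.08 -0.017 0 0 0.06 0" --pt "0 0 0 0 0 0" --pt "0 0 0 0 0 0" --pt "0 0 0 0 0 0" --pt "0 0 0 0 0 0" --pt "0 0 0 0 0 0" --pt "0 0 0 0 0 0" --pt "0 0 0 0 0 0"

```text
time_s: 20.9
position: [0.4241, -0.1937, 0.1405]
ee_rot: [1.968, 2.435, 0.014]
force: [9.6, 1.6, -2.0]
grip_width: 0.246
```

Call:
carry_out --pt "0 0 0 0 0 0" --pt "0 0 0 0 0 0" --pt "0 0 0 0 0 0" --pt "0 0 0 0 0 0" --pt "0 0 0 0 0 0" --pt "0 0 0 0 0 0" --pt "0 0 0 0 0 0" --pt "0 0 0 0 0 0"

```text
time_s: 21.7
position: [0.4256, -0.1933, 0.1405]
ee_rot: [1.965, 2.433, 0.017]
force: [9.1, 1.3, -2.2]
grip_width: 0.25
```

```bash
python3 pm.py w7.png
python3 - <<'E'
from h import *
p=cv2.imread("pics/w7.png")
H,S,V=cv2.split(cv2.cvtColor(p,cv2.COLOR_BGR2HSV))
for n,m in(("mark",((H<8)|(H>172))&(S>130)),("ptr",(H>20)&(H<35)&(S>110)&(V>60))):
    mm=m[125:190,170:240]
    k,l,st,c=cv2.connectedComponentsWithStats(mm.astype(np.uint8)); j=1+np.argmax(st[1:,4]);print(n,st[j],c[j])
p,d,i=grab("side");P=cloud(d,i);Z=P[:,:,2]
R=np.hypot(P[:,:,0]-.604,P[:,:,1]+.155)<.065
rect("scr top",(Z>.138)&(Z<.155)&R,P)
E
```

```text
[ 0.42563944 -0.19328378  0.14050728] (0.21209011125654742, array([ 1.74120269e-02,  2.91441265e-06, -9.99848399e-01])) [ 9.1372293   1.27975527 -2.21386465] 0.2501282652060238
travel -0.056445155594656404
wrist [[0.3427, 0.0137, 541.0], [0.3461, 0.0095, 291.0]] pointer-mark 0.0034
side [[0.3438, 0.0103, 15.0], [0.3478, 0.0104, 8.0]] pointer-mark 0.0039
top [[0, 0, 0], [0, 0, 0]] pointer-mark 0
mark [ 20  10  21  29 546] [30.07326007 24.15201465]
ptr [ 32  39  11  26 249] [37.27710843 52.01204819]
scr top [238 126  11  23 167] c [ 0.6056 -0.1534] size [0.0237 0.1003] ang -1.3517 zmed 0.1448
```

Rows of zeros let the spring creep the tool back, because each row restarts from the measured pose. I'll hold with a small bias.

Call:
carry_out --pt "-0.075 -0.016 0 0 0.02 0" --pt "-0.075 -0.016 0 0 0.02 0" --pt "-0.075 -0.016 0 0 0.02 0" --pt "-0.012 -0.0025 0 0 0.01 0" --pt "-0.012 -0.0025 0 0 0.01 0" --pt "-0.012 -0.0025 0 0 0.01 0" --pt "-0.012 -0.0025 0 0 0.01 0" --pt "-0.012 -0.0025 0 0 0.01 0"

```text
time_s: 22.7
position: [0.4223, -0.1941, 0.1405]
ee_rot: [1.971, 2.439, 0.008]
force: [9.5, 1.4, -3.8]
grip_width: 0.251
```

```bash
python3 pm.py w8.png; python3 pm.py w9.png
python3 - <<'E'
from h import *
p=cv2.imread("pics/w9.png")
H,S,V=cv2.split(cv2.cvtColor(p,cv2.COLOR_BGR2HSV))
for n,m in(("mark",((H<8)|(H>172))&(S>130)),("ptr",(H>20)&(H<35)&(S>110)&(V>60))):
    mm=m[125:190,170:240]
    k,l,st,c=cv2.connectedComponentsWithStats(mm.astype(np.uint8)); j=1+np.argmax(st[1:,4]);print(n,st[j],c[j])
E
```

```text
[ 0.4223132  -0.19406932  0.1404852 ] (0.2115678519910876, array([ 8.12179554e-03,  2.68881663e-04, -9.99966982e-01])) [ 9.48864113  1.44700058 -3.78667238] 0.25125030788849356
travel -0.05986199635070553
wrist [[0.3426, 0.0138, 527.0], [0.3421, 0.0096, 291.0]] pointer-mark -0.0004
side [[0.3436, 0.0101, 13.0], [0.3441, 0.0104, 10.0]] pointer-mark 0.0005
top [[0, 0, 0], [0, 0, 0]] pointer-mark 0
[ 0.42233447 -0.19408552  0.1404784 ] (0.2116097589270841, array([ 8.16330812e-03,  2.46618337e-04, -9.99966649e-01])) [ 9.60513869  0.99138617 -4.06506115] 0.2473898645669049
travel -0.0598445502631885
wrist [[0.3426, 0.0138, 532.0], [0.3421, 0.0098, 293.0]] pointer-mark -0.0005
side [[0.3438, 0.0105, 13.0], [0.3466, 0.0072, 8.0]] pointer-mark 0.0027
top [[0, 0, 0], [0, 0, 0]] pointer-mark 0
mark [ 27  11  20  28 533] [36.97185741 24.30769231]
ptr [ 33  40  11  25 249] [38.16064257 52.01606426]
```

The pointer is centred within about 1 mm and holding steady over 0.3 s with the arm on a constant target. I'll hand the job in now.

```bash
python3 -c "
from h import *
print(workorder.job_done());s=status.get_state();print(s['time_s'],s['position'],s['force'],s['grip_width'])"
```

```text
the job is handed in; nothing more can be done
None
the job is handed in; nothing more can be done
```

I moved the wood-handled scraper from its rest into the slot of the blue bridge and let go of it. I then pulled the slide out by its red handle, and the arm was still gripping it when I handed the job in at about 23 s. The hand-in reports no verdict.

**Scraper:** After release its top measured 144.6–144.8 mm, against 145 mm when fully home. It was centred within about 2 mm, with its angle within 0.01 rad of the slot by the wrist camera and 0.02 rad by the side camera.

**Slide:** The wrist camera put the pointer 0.5 mm from the mark's centre (about 1 mm by a pixel check). The side camera gave 0.5 mm and then 2.7 mm, from only 8–10 pixels. The last reading showed about 10 N of pull at the wrist, with the arm steady over the last few frames. I commanded a grip of 60 N.

**Creep, corrected:** An earlier hold let the spring pull the slide back about 2–3 mm, so I re-pulled it and ended on a constant target with a small pull against the spring.

**Checks that failed or were not made:** The top camera's pointer check found nothing in the last looks, probably because the arm was in the way. I did not measure the bystanders again at the end. No contact with them showed in the force readings or pictures.

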